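# Reload a wrongly parked fixture pallet

### The arm

A 7-joint arm with a two-finger parallel gripper is mounted at the origin on the work surface. World frame = base frame: x ahead of the robot, y to its left, z up, the work surface at z = 0. Lengths are in m, angles in rad, forces in N, time in s.
With the tool pointing down it reaches from about 0.4 to 0.85 m from the base axis. Payload 6.9 kg.
Tool frame: the origin (TCP) lies at the very end of the fingers, on their centre line; the grasp point (between the pads) lies 19 mm behind it; z points along the fingers, y is the line along which they close (so a half turn about z gives the same grasp; the last joint's range is limited). The gripper opens to 85 mm and grips with 20 to 120 N. Pads are 22 mm wide; open, the fingers measure 114 mm over their backs; the gripper's body (76 mm by 85 mm) begins 54 mm behind the grasp point. The pads swing forward as they close: fully open they stand 13 mm farther back than shut.
Start: joints at [0.105, 0.507, -0.238, 1.5, 0.126, 1.149, -0.155], TCP at [0.625, -0, 0.201] pointing down, gripper open.
Joint ranges: [-3.08, 3.08], [-0.24, 2.05], [-1.43, 1.35], [0, 2.5], [-1.52, 4.66], [0.17, 1.96], [-2.89, 2.89]. Speed limits (rad/s): [2.39, 2.39, 3.14, 3.14, 3.14, 3.14, 3.14].

### API

Orientations are given as a 3x3 rotation matrix whose columns are the frame's x, y, z axes.
In Python, from plant import ctrl, vision gives the robot as it stands. Calls block until the motion is done:
- ctrl.move_ptp(position, orientation): joint-space move of the TCP to a pose.
- ctrl.move_linear(position, attitude=None, rate=0.15, contact_N=None): straight line of the TCP; attitude=None keeps the orientation; rate is the mean speed in m/s. With contact_N (N) it stops when the force on the tool has changed by that much, and returns True; else False.
- ctrl.movej(angles): joint-space move.
- ctrl.gripper_open() and ctrl.clamp(f_grip=None): open the fingers fully, or close them until they stop; f_grip is the grip in N (None keeps the last).
- ctrl.wait(seconds).
- ctrl.solve_ik(position, orientation): joint angles nearest the present ones, or None.
- ctrl.get_state(): the state.
- vision.read_camera(name): name is "scene" or "side" or "wrist"; returns a dict with "image" (384x512x3 uint8, blue, green, red), "fx", "fy", "cx", "cy" (pixels), "pose" (4x4, takes a point from camera to world coordinates); the wrist camera has in their place "T_tool_cam" (4x4, takes a point from camera to tool coordinates, whose origin is the TCP and whose axes are the flange's). Camera axes: x right, y up, looking along -z (the intrinsics and any distortion apply to the point x, -y, -z); pixel columns grow to the right and rows downward; lengths in m; the calibration is good to about 2 mm. A picture is of the moment at which its call begins: read the wrist's pose just before it. There is no depth.
A pose or a line that the arm cannot do raises ctrl.PlanningError and nothing moves.
- ctrl.finish_job(): hands the job in; it is judged then, once.
The state is a dict: "time_s": time; "q": joint angles; "joint_velocities": joint speeds; "effort": joint torques, N m; "tcp_pos": TCP position; "eef_rot": TCP orientation; "ft_force": force on the tool from outside, world axes, zero at the start; "ft_torque": the same for the moment, N m; "gripper_width": finger opening in m; "finger_force": force on a finger pad.
Only numpy, scipy, OpenCV 4.12 (cv2) and the standard library are available. Lean on these libraries where they do the work, as an engineer would, in place of code of your own. Each camera call takes 0.05 s, during which the arm holds its last target. There are 200 camera calls.

### The job

The flat aluminium pallet was parked the wrong way round, with its grip bar inside the roofed bay. Get it out and slide it nose first into the steel guide, flat on the bench, until its nose is home against the end stop, and let go. Leave the other things on the bench where they are.

Things in the scene. Friction and masses are not known exactly. Their poses are not given: they have to be found in the camera images.
- pallet_center (a point): Centre of the pallet's slab, half-way up. The pallet is a loose flat aluminium slab, 170 mm long (x) x 60 mm wide (y) x 16 mm thick (z), about 0.5 kg, with rows of small dark holes and an upright grip bar at its tail. x points to its nose, z up. At the start it lies flat on the bench, tail in the parking bay, about 110 mm of the nose end sticking out.
- pallet_nose (a point): Middle of the pallet's nose end face: 85 mm along +x from pallet_center, half-way up the slab. The nose's last 10 mm narrow to 50 mm wide. Axes as pallet_center.
- pallet_grip (a point): Middle of the upright grip bar across the pallet's tail: 73 mm along -x from pallet_center, 36 mm above the slab's underside. The bar is 12 mm thick along x, 44 mm wide along y, and rises from the slab's top (16 mm) to 52 mm above the bench when the slab lies flat. Its rear face is 6 mm from the slab's tail end. Axes as pallet_center.
- bay: Parking bay: grey-painted sheet-metal housing fixed to the bench, no floor (the slab lies on the bench), walls left, right and behind, and a roof (underside 58 mm, top 64 mm above the bench) that covers the grip bar. Inside 70 mm wide, 64 mm deep; outside 82 mm wide (flat feet 122 mm). Origin on the bench, in its middle; x points out of the mouth, z up.
- bay_mouth (a point): Centre of the bay's open mouth: 32 mm along +x from the bay's origin, 29 mm above the bench. x points out of the mouth.
- guide: Guide: steel slot fixed to the bench, no floor (the slab slides in on the bench). Two parallel rails, 63 mm apart; strips on top of them overhang the slot by 14 mm on each side (underside 19 mm, top 25 mm above the bench), open between the strips. 87 mm wide outside, about 96 mm over the flares at the mouth. Origin on the bench, 55 mm in from the mouth; x points into the slot, z up.
- guide_mouth (a point): Middle of the guide's open mouth, 8 mm above the bench. The rails flare outwards over their first 15 mm here to lead the nose in (74 mm apart at their ends, which reach 3 mm before this point); the overhanging strips begin 10 mm inside. x points into the slot.
- guide_stop (a point): Middle of the face of the guide's end stop: 105 mm along +x from guide_mouth, 8 mm above the bench. With the pallet home its nose touches this face, and the last 65 mm of the slab, with the grip bar, stand out of the mouth. x points into the slot.
- oil_bottle: Bystander: white plastic oil bottle, 60 mm across, 150 mm tall, standing; origin under its centre
- chuck_key: Bystander: steel T-shaped chuck key lying flat, about 130 x 130 x 16 mm; origin under its middle
- bearing_ring: Bystander: bare steel ring lying flat, 90 mm across, 30 mm tall; origin under its centre
- hammer: Bystander: hammer lying flat, 260 mm long; origin under its middle
- offcut: Bystander: upright round steel bar end, 48 mm across, 70 mm tall; origin under its centre
- jar: Bystander: glass jar with a grey cap, 70 mm across, 90 mm tall; origin under its centre
- carton: Bystander: cardboard box, 100 x 70 x 50 mm; origin under its centre
Mind the look-alikes: they are no part of the job. Leave any yellow look-alike of the part that bears pallet_center alone.

How it is judged:
At the end, for the whole second after the job is handed in: The pallet lies flat (within 0.06 rad) and still in the guide, nose first, its nose within 4 mm of the end stop (and within 4 mm of its middle sideways and in height), in line with the guide within 0.05 rad, let go; the other loose things are within 30 mm of where they were (x of pallet_nose in the frame of guide_stop between -0.004 and 0.004 m and y of pallet_nose in the frame of guide_stop between -0.004 and 0.004 m and z of pallet_nose in the frame of guide_stop between -0.004 and 0.004 m and angle between the x axis of pallet_center and the x axis of guide_stop, either way round below 0.05 rad and angle between pallet_center's own z axis and vertical below 0.06 rad and linear speed of pallet below 0.01 m/s); the robot touches nothing.
It fails at once if another loose thing on the bench is moved more than 30 mm (distance of any of oil_bottle, chuck_key, bearing_ring, hammer, offcut, jar, carton from where it was at the start of the episode above 0.03 m).
It also fails if it takes over 54 s, if anything falls off the work surface, if the arm or the gripper's body presses on something with over 40 N, if the wrist force passes 120 N, or if a joint passes its speed limit or range.

## Working session

There is one attempt and no reset: what is moved stays moved. The work goes in short steps, each a Python script; the robot and the scene stay as the last script left them, time stands still between calls to the robot, and variables do not carry over. Pictures are saved under pics/ and viewed, at most 12 in all, crops included, and the job is handed in when it is done.

```bash
mkdir -p pics; ls; python3 - <<'E'
from plant import ctrl, vision
import cv2,numpy as np
for n in ("scene","side","wrist"):
    s=ctrl.get_state(); c=vision.read_camera(n); cv2.imwrite(f"pics/{n}0.png",c["image"])
    print(n,{k:(np.round(v,4).tolist() if k!="image" else 0) for k,v in c.items()})
a=[cv2.imread(f"pics/{n}0.png") for n in("scene","side")]
print(ctrl.get_state()["time_s"])
E
```

```text
pics
scene {'image': 0, 'fx': 433.2186, 'fy': 433.2186, 'cx': 257.8809, 'cy': 193.6041, 'pose': [[-0.8347, -0.43, 0.3442, 1.097], [0.5508, -0.6541, 0.5185, 0.9017], [0.0022, 0.6223, 0.7828, 1.3007], [0.0, 0.0, 0.0, 1.0]]}
side {'image': 0, 'fx': 346.3997, 'fy': 346.3997, 'cx': 255.3104, 'cy': 190.3505, 'pose': [[-0.7463, 0.4873, -0.4534, 0.0233], [-0.6655, -0.5354, 0.52, 0.7198], [0.0107, 0.6898, 0.7239, 0.9222], [0.0, 0.0, 0.0, 1.0]]}
wrist {'image': 0, 'fx': 344.5275, 'fy': 344.5275, 'cx': 262.7969, 'cy': 194.4363, 'T_tool_cam': [[-0.0004, 0.9522, 0.3056, 0.0778], [1.0, 0.0006, -0.0005, 0.0009], [-0.0007, 0.3056, -0.9522, -0.1737], [0.0, 0.0, 0.0, 1.0]]}
0.15
```

View pics/scene0.png

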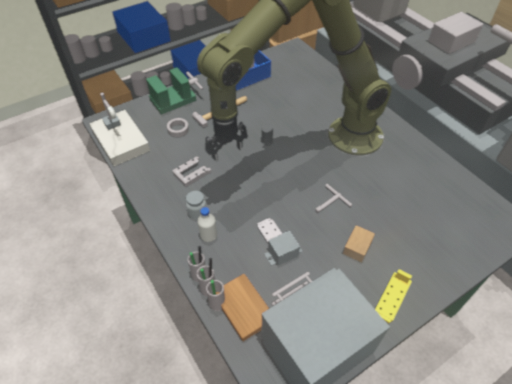

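View pics/side0.png

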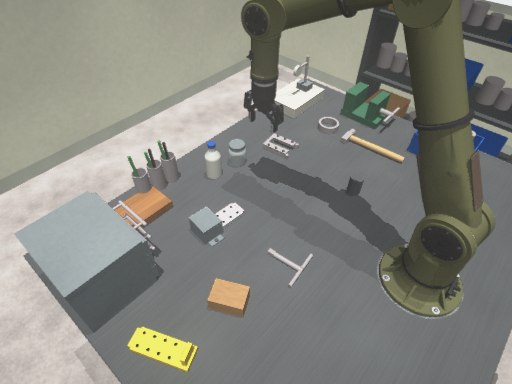

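The silver pallet with dark holes is at scene (270,231) / side (230,215), sticking out of the grey bay at scene (284,247) / side (207,224). The look-alike is the yellow plate at scene (395,295) / side (162,347); it is yellow, so it isn't meant. The guide (two steel rails) is at scene (191,171) / side (281,145). Next I need rough positions, then wrist views.

```bash
cat > h.py <<'E'
from plant import ctrl, vision
import cv2, numpy as np
def cam(n,save=None):
    s=ctrl.get_state(); c=vision.read_camera(n)
    if n=="wrist":
        T=np.eye(4);T[:3,:3]=s["eef_rot"];T[:3,3]=s["tcp_pos"];c["pose"]=T@c["T_tool_cam"]
    if save: cv2.imwrite(save+".png",c["image"]); np.savez(save+".npz",**{k:c[k] for k in("fx","fy","cx","cy","pose")})
    return c
def load(save): return dict(np.load(save+".npz"))
def ray(c,uv):
    d=np.array([(uv[0]-c["cx"])/c["fx"],-(uv[1]-c["cy"])/c["fy"],-1.]); P=np.asarray(c["pose"])
    d=P[:3,:3]@d; return P[:3,3],d/np.linalg.norm(d)
def onplane(c,uv,z):
    o,d=ray(c,uv); return o+d*(z-o[2])/d[2]
def tri(c1,u1,c2,u2):
    o1,d1=ray(c1,u1);o2,d2=ray(c2,u2)
    t=np.linalg.lstsq(np.c_[d1,-d2],o2-o1,rcond=None)[0]
    a=o1+d1*t[0];b=o2+d2*t[1]; return (a+b)/2,np.linalg.norm(a-b)
def down(yaw): # tool x at yaw, z down
    c,s=np.cos(yaw),np.sin(yaw); return np.array([[c,s,0],[s,-c,0],[0,0,-1.]])
E
python3 - <<'E'
from h import *
np.set_printoptions(precision=3,suppress=True)
S=cam("scene","pics/s0");D=cam("side","pics/d0")
for n,a,b,z in [("pallet",(270,231),(230,215),.016),("bay",(284,244),(206,222),.064),("guide",(191,171),(281,145),.02),("bottle",(206,211),(211,146),.15),("jar",(196,199),(237,146),.09),("key",(335,197),(292,264),.01),("carton",(359,242),(229,296),.05),("offcut",(267,133),(355,184),.05),("ring",(178,126),(329,125),.03)]:
    print(n,onplane(S,a,z),onplane(D,b,z),*tri(S,a,D,b))
print(ctrl.get_state()["eef_rot"])
E
python3 - <<'E'
import cv2,numpy as np
a=cv2.imread('pics/scene0.png')[150:280,160:320];b=cv2.imread('pics/side0.png')[120:250,180:340]
cv2.imwrite('pics/crop.png',cv2.resize(np.hstack([a,b]),(800,325),interpolation=cv2.INTER_CUBIC))
E
```

```text
pallet [0.59  0.216 0.016] [0.578 0.212 0.016] [0.584 0.207 0.004] 0.0031528141346930847
bay [0.599 0.31  0.064] [0.584 0.31  0.064] [0.593 0.303 0.05 ] 0.00035526720295073904
guide [ 0.691 -0.186  0.02 ] [ 0.682 -0.192  0.02 ] [ 0.688 -0.198  0.011] 0.005217254560029101
bottle [0.774 0.107 0.15 ] [0.764 0.109 0.15 ] [0.772 0.103 0.143] 0.0016283599290131958
jar [ 0.761 -0.     0.09 ] [ 0.75  -0.004  0.09 ] [ 0.758 -0.01   0.08 ] 0.004111568470221566
key [0.295 0.221 0.01 ] [0.307 0.22  0.01 ] [0.303 0.228 0.024] 0.0006511869853099823
carton [0.376 0.436 0.05 ] [0.36  0.434 0.05 ] [0.367 0.43  0.034] 0.0013323497550316828
offcut [ 0.338 -0.174  0.05 ] [ 0.328 -0.169  0.05 ] [ 0.332 -0.182  0.039] 0.002788430759612194
ring [ 0.62  -0.436  0.03 ] [ 0.606 -0.43   0.03 ] [ 0.616 -0.449  0.016] 0.0014353842555072324
[[ 0.     1.    -0.001]
 [ 1.    -0.    -0.   ]
 [-0.    -0.001 -1.   ]]
```

View pics/crop.png

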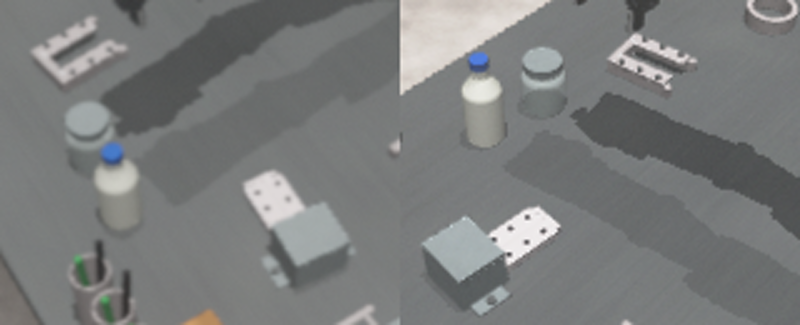

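The crop confirms it: the silver pallet with dark hole rows sticks out of the grey bay, nose to -y. The guide's two rails have their mouth at scene ~(208,167) and the closed stop end at ~(178,175). Next, wrist views of each from two places.

```bash
python3 - <<'E'
from h import *
np.set_printoptions(precision=3,suppress=True)
R=down(np.pi/2)
im=[]
for i,p in enumerate([(.61,-.20,.25),(.67,-.23,.25),(.55,.16,.25),(.62,.20,.25)]):
    ctrl.move_ptp(np.array(p),R); ctrl.wait(.15)
    im.append(cam("wrist",f"pics/w{i}")["image"])
cv2.imwrite("pics/m.png",cv2.resize(np.vstack([np.hstack(im[:2]),np.hstack(im[2:])]),(800,600),interpolation=cv2.INTER_AREA))
print(ctrl.get_state()["time_s"],ctrl.get_state()["q"])
E
```

```text
4.1917 [-0.175  0.524 -0.305  1.34   0.157  1.301 -0.485]
```

View pics/m.png

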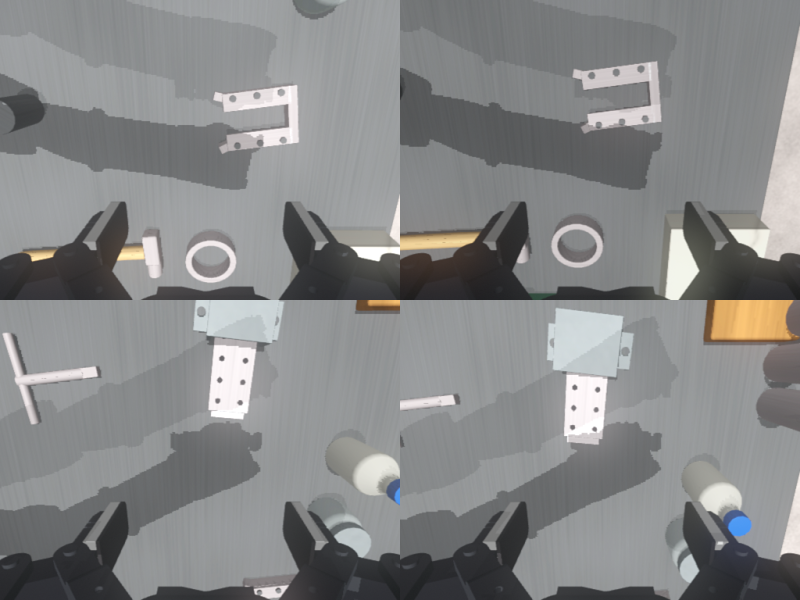

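The guide appears in w0 at montage (255,118) and in w1 at (618,97): mouth toward the robot, stop at the far end, heading ≈ +x. The pallet is at montage (232,380) in w2 and (585,407) in w3, nose to -y, with the bay behind it. Now the precise extraction.

```bash
cat > seg.py <<'E'
from h import *
np.set_printoptions(precision=4,suppress=True)
def blob(f,near,thr=185):
    im=cv2.imread(f+".png"); hsv=cv2.cvtColor(im,cv2.COLOR_BGR2HSV)
    m=((hsv[...,1]<25)&(hsv[...,2]>thr)).astype(np.uint8)
    m=cv2.morphologyEx(m,cv2.MORPH_CLOSE,np.ones((3,3)))
    n,l,st,ce=cv2.connectedComponentsWithStats(m)
    ok=[i for i in range(1,n) if st[i,4]>600]
    i=min(ok,key=lambda i:np.hypot(*(ce[i]-near))); b=(l==i).astype(np.uint8)
    cs,_=cv2.findContours(b,cv2.RETR_CCOMP,cv2.CHAIN_APPROX_NONE)
    ext=max(cs,key=cv2.contourArea)
    holes=np.array([np.array([cv2.moments(c)["m10"],cv2.moments(c)["m01"]])/cv2.moments(c)["m00"] for c in cs if 15<cv2.contourArea(c)<250])
    return im,ext,holes
E
python3 - <<'E'
from seg import *
for f,near in [("w0",(330,150)),("w1",(282,125)),("w2",(297,105)),("w3",(237,138))]:
    im,ext,h=blob("pics/"+f,near); c=load("pics/"+f)
    box=cv2.boxPoints(cv2.minAreaRect(ext)); z=.025 if f in("w0","w1") else .016
    W=np.array([onplane(c,p,z)[:2] for p in box])
    print(f,"area",cv2.contourArea(ext),"box",box.round(1).tolist(),"\n W",W.tolist(),"sides",np.linalg.norm(np.diff(W,axis=0),axis=1),"\n holes",h.round(1).tolist())
    cv2.drawContours(im,[ext],-1,(0,0,255),1)
    for p in h: cv2.circle(im,tuple(int(v) for v in p.round()),2,(0,255,0),-1)
    x,y=int(near[0]),int(near[1]); x0=max(x-90,0);y0=max(y-70,0)
    globals()[f]=cv2.resize(im[y0:y0+140,x0:x0+180],(400,300),interpolation=cv2.INTER_CUBIC)
cv2.imwrite("pics/seg.png",np.vstack([np.hstack([w0,w1]),np.hstack([w2,w3])]))
E
```

```text
w0 area 4212.5 box [[272.20001220703125, 118.30000305175781], [380.0, 108.5999984741211], [386.79998779296875, 185.0], [279.1000061035156, 194.6999969482422]] 
 W [[0.622140071547474, -0.15596705866827612], [0.7431740978293231, -0.14485527644692223], [0.7610265918597817, -0.23427019247002606], [0.6315704370903803, -0.24696635582795]] sides [0.1215 0.0912 0.1301] 
 holes [[362.1, 178.9], [297.5, 125.9], [328.3, 122.1], [359.4, 117.7]]
w1 area 4195.5 box [[220.10000610351562, 89.30000305175781], [328.0, 78.5], [335.79998779296875, 155.89999389648438], [227.89999389648438, 166.6999969482422]] 
 W [[0.6235005532251958, -0.15666277161121175], [0.74237750128157, -0.145222484701635], [0.7565298107044158, -0.23137427471069394], [0.6294400742621195, -0.24444723501947926]] sides [0.1194 0.0873 0.1278] 
 holes [[313.6, 151.9], [244.7, 96.4], [276.1, 92.4], [307.9, 87.7]]
w2 area 4682.5 box [[264.3999938964844, 148.10000610351562], [273.70001220703125, 54.900001525878906], [327.70001220703125, 60.29999923706055], [318.29998779296875, 153.5]] 
 W [[0.5537543953586964, 0.16356965716883937], [0.5641286241240431, 0.2667586613884239], [0.6237472831071331, 0.2610688051606257], [0.6183174042719097, 0.15689320746509544]] sides [0.1037 0.0599 0.1043] 
 holes [[307.0, 131.0], [278.2, 128.5], [310.4, 104.8], [280.7, 102.1], [313.9, 77.1], [283.6, 74.4]]
w3 area 11883.0 box [[172.0, 175.8000030517578], [192.60000610351562, 8.899999618530273], [300.79998779296875, 22.200000762939453], [280.20001220703125, 189.1999969482422]] 
 W [[0.5097349727311726, 0.16994087804318497], [0.5464877363469905, 0.3525919672558886], [0.6615820145085687, 0.33967787386596915], [0.6422141635353044, 0.15272982973689786]] sides [0.1863 0.1158 0.1879] 
 holes [[248.6, 165.1], [220.4, 162.4], [250.6, 140.2], [222.0, 137.7], [252.6, 114.4], [223.4, 111.7], [234.3, 94.8], [287.9, 65.5], [194.3, 54.0]]
```

View pics/seg.png

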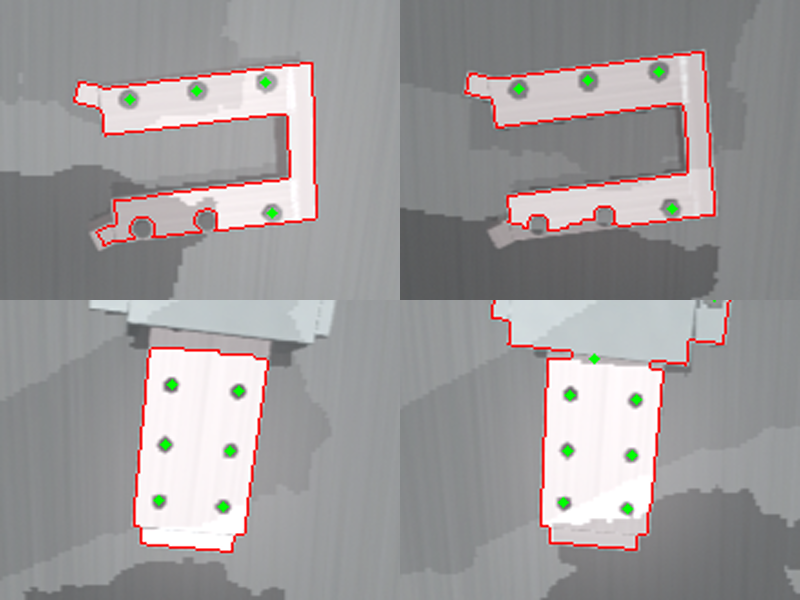

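Masks are clean: three holes per guide strip, six pallet holes, and the slot edges all visible. Triangulating.

```bash
python3 - <<'E'
from seg import *
w=[load(f"pics/w{i}") for i in range(4)]
def T(a,b,ca,cb):
    r=[tri(ca,p,cb,q) for p,q in zip(a,b)]; X=np.array([x[0] for x in r]); print(np.c_[X,[x[1] for x in r]]); return X
print("guide holes upper3, lower3")
G=T([[297.5,125.9],[328.3,122.1],[359.4,117.7],[303.9,182.6],[332.7,178.6],[362.1,178.9]],[[244.7,96.4],[276.1,92.4],[307.9,87.7],[254.1,156.3],[284.3,151.8],[313.6,151.9]],w[0],w[1])
print("inner edges")
I=T([[287.2,140.3],[369.1,131.7],[291.7,170],[370.5,161]],[[235.6,112.6],[320.3,102.2],[240.2,143.7],[321.6,133.3]],w[0],w[1])
A0=np.array([[297.5,125.9],[328.3,122.1],[359.4,117.7],[303.9,182.6],[332.7,178.6]])
for c,pts in ((w[0],[[287.2,140.3],[369.1,131.7],[291.7,170],[370.5,161]]),(w[1],[[235.6,112.6],[320.3,102.2],[240.2,143.7],[321.6,133.3]])):
    P=np.array([onplane(c,p,.025)[:2] for p in pts]); 
    d=P[1]-P[0];e=P[3]-P[2]; print("P",P.tolist(),"heading",np.degrees([np.arctan2(*d[::-1]),np.arctan2(*e[::-1])]),"mid",(P[0]+P[2])/2,(P[1]+P[3])/2,"width",np.linalg.norm(P[1]-P[3]))
print("pallet holes")
a=[[307.0,131.0],[278.2,128.5],[310.4,104.8],[280.7,102.1],[313.9,77.1],[283.6,74.4]];b=[[248.6,165.1],[220.4,162.4],[250.6,140.2],[222.0,137.7],[252.6,114.4],[223.4,111.7]]
H=T(a,b,w[2],w[3])
for c,p in((w[2],a),(w[3],b)):
    P=np.array([onplane(c,q,.016)[:2] for q in p]); m=(P[::2]+P[1::2])/2; d=m[0]-m[2]; print("mids",m.tolist(),"heading",np.degrees(np.arctan2(d[1],d[0])), "pitch",np.linalg.norm(d)/2,np.linalg.norm(P[0]-P[1]))
# nose end in w2,w3 crops
for c,x0,y0,l,r in((w[2],207,35,(143,543),(234,551)),(w[3],147,68,(150,541),(238,548))):
    q=[( x0+(u-(400 if c is w[3] and u>400 else 0))*.45, y0+(v-300)*140/300) for u,v in(l,r)]
    if c is w[3]: q=[(147+u*.45, 68+(v-300)*140/300) for u,v in((150,541),(238,548))]
    print("nose",[onplane(c,k,.016)[:2] for k in q],[onplane(c,k,0)[:2] for k in q])
E
```

```text
guide holes upper3, lower3
[[ 0.6508 -0.1641  0.0282  0.0001]
 [ 0.6855 -0.1598  0.0278  0.0001]
 [ 0.7204 -0.1549  0.0269  0.    ]
 [ 0.6608 -0.2313  0.0267  0.0005]
 [ 0.6961 -0.2273  0.0215  0.0003]
 [ 0.73   -0.2263  0.0269  0.    ]]
inner edges
[[ 0.6399 -0.1819  0.0208  0.0007]
 [ 0.7362 -0.1713  0.017   0.0011]
 [ 0.6452 -0.2156  0.03    0.0015]
 [ 0.7385 -0.205   0.0247  0.0001]]
P [[0.6397593788571262, -0.1808964351050294], [0.7334756127765932, -0.17071018974286273], [0.6459835563681067, -0.2161160139183074], [0.7384567458901943, -0.20492028340727314]] heading [6.2033 6.9032] mid [ 0.6429 -0.1985] [ 0.736  -0.1878] width 0.03457082868001787
P [[0.640051701089883, -0.18184486631811675], [0.7351754005822971, -0.170394737097116], [0.6445761693085933, -0.21707980551724276], [0.7384665941264114, -0.20500108591371102]] heading [6.8637 7.3307] mid [ 0.6423 -0.1995] [ 0.7368 -0.1877] width 0.03476249895160972
pallet holes
[[0.6035 0.1839 0.0183 0.0003]
 [0.5698 0.187  0.0181 0.0002]
 [0.6063 0.2136 0.0175 0.0001]
 [0.5725 0.2165 0.0162 0.0002]
 [0.609  0.2434 0.0183 0.0001]
 [0.5753 0.2464 0.0166 0.0001]]
mids [[0.5868529817754671, 0.18516989658689012], [0.5895203742541183, 0.21499458112841052], [0.5923046173983568, 0.2449825798930477]] heading -95.20784259888462 pitch 0.030030307254702963 0.03394340610389813
mids [[0.5864999934995822, 0.18491168558811424], [0.5894121832845758, 0.21484758525458086], [0.5921150978985608, 0.24473611581060556]] heading -95.36205682382099 pitch 0.03004368423170318 0.03416552098915918
nose [array([0.562 , 0.1632]), array([0.611 , 0.1586])] [array([0.5625, 0.1604]), array([0.6133, 0.1555])]
nose [array([0.5614, 0.164 ]), array([0.6099, 0.1598])] [array([0.5591, 0.1596]), array([0.6095, 0.1552])]
```

Measurements agree with the text (heights 17 and 27 mm, slot 35 mm between strips, hole-row widths).
- **Pallet:** heading ≈ -95.3°, nose ≈ (0.585, 0.161).
- **Guide:** mouth ≈ (0.6326, -0.2003), heading ≈ 6.9°.

Now grip the slab across its width and pull it out.

```bash
python3 - <<'E'
from seg import *
h=np.radians(-95.3);u=np.array([np.cos(h),np.sin(h),0]);R=down(h+np.pi)
p=np.array([.5845,.161,0])-.035*u
ctrl.move_ptp(p+[0,0,.10],R)
print(ctrl.move_linear(p+[0,0,-.002],rate=.12,contact_N=15)); s=ctrl.get_state();print(s["tcp_pos"],s["ft_force"])
ctrl.clamp(40); s=ctrl.get_state();print(s["gripper_width"],s["finger_force"],s["tcp_pos"],s["ft_force"])
if s["gripper_width"]>.055:
    p=s["tcp_pos"]
    print(ctrl.move_linear(p+.142*u,rate=.12,contact_N=30)); s=ctrl.get_state();print(s["gripper_width"],s["tcp_pos"],s["ft_force"])
cam("scene","pics/s1")
print(s["time_s"])
im=cv2.imread("pics/s1.png")[150:280,160:320];cv2.imwrite("pics/s1c.png",cv2.resize(im,(640,520),interpolation=cv2.INTER_CUBIC))
E
```

```text
False
[ 0.5884  0.1961 -0.0012] [-0.2627 -0.3302 -0.5549]
-5.961934093053533e-05 0.0 [ 0.5877  0.1958 -0.0021] [-0.501  -0.3724  0.0117]
6.6167
```

View pics/s1c.png

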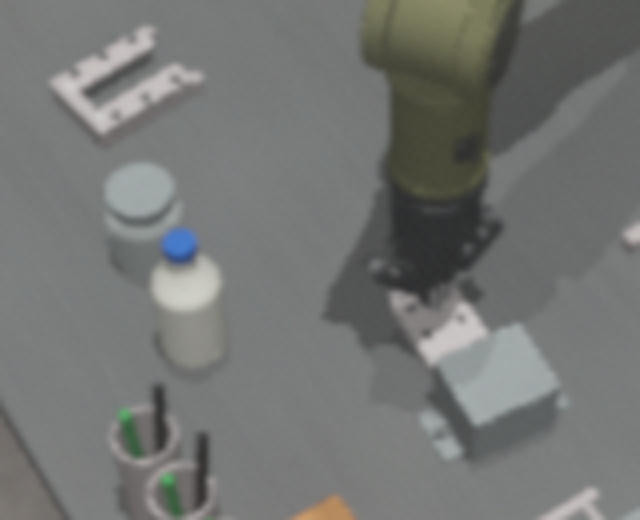

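The fingers shut to 0 mm over the slab without any load, while the slab appears unmoved. I'll look from the wrist and side cameras before going on.

```bash
python3 - <<'E'
from seg import *
a=cam("wrist","pics/w5")["image"];b=cam("side","pics/d5")["image"]
x=np.hstack([cv2.resize(a[100:384,80:440],(400,316)),cv2.resize(b[130:288,130:330],(400,316),interpolation=cv2.INTER_CUBIC)])
cv2.imwrite("pics/x5.png",x); s=ctrl.get_state(); print(s["gripper_width"],s["tcp_pos"],s["ft_force"],s["eef_rot"].tolist())
E
```

```text
0.00010787860455904123 [ 0.5877  0.1958 -0.0021] [ 0.1219  0.3256 -0.3301] [[0.09236169793477858, 0.9957255149743527, -0.00012483454849858557], [0.9957255183553649, -0.09236170864182579, -8.290176250622413e-05], [-9.40773323606682e-05, -0.00011664399796539507, -0.9999999887718165]]
```

View pics/x5.png

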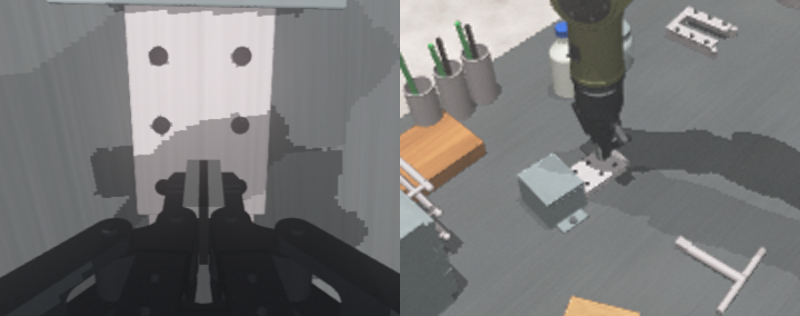

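The wrist view shows the shut fingers resting just over the slab's top at crop (203,180), with the slab unmoved. The open tips stand higher than I assumed, so I'll open and feel for the bench, straddling the slab.

```bash
python3 - <<'E'
from seg import *
ctrl.gripper_open(); s=ctrl.get_state(); p=s["tcp_pos"]; print(s["gripper_width"],p,s["ft_force"])
hit=ctrl.move_linear(np.array([p[0],p[1],-.022]),rate=.03,contact_N=6)
s=ctrl.get_state(); print(hit,s["tcp_pos"],s["ft_force"],s["time_s"])
E
```

```text
0.08530387242236673 [ 0.5877  0.1959 -0.002 ] [-0.795   0.2489 -0.299 ]
False [ 0.5878  0.196  -0.022 ] [0.3124 0.3114 0.4493] 8.3667
```

```bash
python3 - <<'E'
from seg import *
p=ctrl.get_state()["tcp_pos"]
hit=ctrl.move_linear(np.array([p[0],p[1],-.045]),rate=.03,contact_N=6)
s=ctrl.get_state(); print(hit,s["tcp_pos"],s["ft_force"],s["time_s"])
E
```

```text
True [ 0.5875  0.1958 -0.0433] [-0.8556 -0.4619  6.3594] 9.0417
```

Bench contact comes at TCP z ≈ -0.042, so the open tips stand about 41 mm behind the nominal TCP, which is farther than stated. I'll use this measured offset from here: raise 10 mm for the pads' forward swing, clamp and pull.

```bash
python3 - <<'E'
from seg import *
h=np.radians(-95.3);u=np.array([np.cos(h),np.sin(h),0])
p=ctrl.get_state()["tcp_pos"]
ctrl.move_linear(np.array([p[0],p[1],-.032]),rate=.08)
ctrl.clamp(40); s=ctrl.get_state();print(s["gripper_width"],s["finger_force"],s["tcp_pos"],s["ft_force"])
if s["gripper_width"]>.05:
    p=s["tcp_pos"]
    print(ctrl.move_linear(p+.145*u,rate=.12,contact_N=30)); s=ctrl.get_state();print(s["gripper_width"],s["tcp_pos"],s["ft_force"])
    ctrl.gripper_open(); ctrl.move_linear(s["tcp_pos"]+[0,0,.13],rate=.2)
    q=s["tcp_pos"]+[0,-.02,.27]-.03*u
    ctrl.move_ptp(np.array([.58,.06,.25]),down(np.pi/2)); ctrl.wait(.1)
    im=cam("wrist","pics/w6")["image"]; cv2.imwrite("pics/w6v.png",im)
print(ctrl.get_state()["time_s"])
E
```

```text
0.05911439398354373 44.01328146457672 [ 0.5873  0.1957 -0.0321] [ 0.2334 -0.9441  2.5077]
False
0.058829615394107485 [ 0.5738  0.0506 -0.0321] [ 0.9025 -3.6406  1.2534]
13.0583
```

View pics/w6v.png

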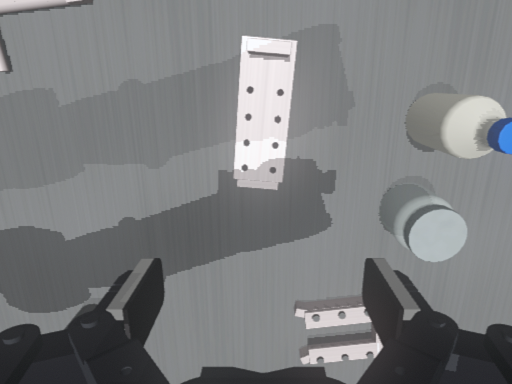

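The pallet is fully out: bar at (270,47), hole pairs from (280,92)/(250,90) down to (272,170)/(244,167), nose at (258,184). Next I measure it, grip the bar across its thickness, and check the route before moving.

```bash
cat > plan.py <<'E'
from seg import *
g=np.radians(6.9); gx=np.array([np.cos(g),np.sin(g),0]); M=np.array([.6326,-.2003,0])
ZG=-.005
def q(h): return down(h+np.pi/2)
E
python3 - <<'E'
from plan import *
im,ext,H=blob("pics/w6",(263,115),200); c=load("pics/w6")
print(H.round(1).tolist())
H=H[np.argsort(-H[:,1])]; P=np.array([onplane(c,p,.016) for p in H]); m=(P[0:-1:2]+P[1::2])/2; print(m[:,:2].tolist())
m=m[:4]; d=m[0]-m[3]; h=np.arctan2(d[1],d[0]); u=np.array([np.cos(h),np.sin(h),0]); print(np.degrees(h),np.linalg.norm(d)/3)
cen=m[0]-.061*u; bar=m.mean(0)-(.061-.045)*u-.073*u
bt=[onplane(c,p,.052) for p in((248,40),(291,43))]; print("bar",bar,"bar top rear edge approx",bt)
np.savez("pal.npz",bar=bar,h=h)
for yaw in(0,np.pi):
  for p,hh in[(bar,h),([.46,0,0],np.radians(-45)),(M-.208*gx,g),(M-.053*gx,g)]:
    for z in(ZG,.1):
      s=ctrl.solve_ik(np.array([p[0],p[1],z]),down(hh+np.pi/2+yaw)); print(yaw,None if s is None else np.round(s,2))
E
```

```text
[[274.8, 145.0], [246.2, 142.2], [277.1, 119.0], [247.9, 116.7], [279.9, 92.0], [249.6, 89.7]]
[[0.5766802878143702, 0.07008945707503163], [0.5790769799958471, 0.09988352345915016], [0.5816438005235852, 0.12972160674040759]]Traceback (most recent call last):
  File "<stdin>", line 5, in <module>
IndexError: index 3 is out of bounds for axis 0 with size 3
```

```bash
python3 - <<'E'
from plan import *
c=load("pics/w6")
m=np.array([[0.57668,0.07009,.016],[0.57908,0.09988,.016],[0.58164,0.12972,.016]])
d=m[0]-m[2]; h=np.arctan2(d[1],d[0]); u=np.array([np.cos(h),np.sin(h),0]); print(np.degrees(h))
bar=m[1]-(.001+.073)*u
print("bar",bar,"bar top corner rear",[onplane(c,p,.052) for p in((248,40),(291,43))])
np.savez("pal.npz",bar=bar,h=h)
for yaw in(0,np.pi):
  for p,hh in[(bar,h),([.46,0,0],np.radians(-45)),(M-.208*gx,g),(M-.053*gx,g)]:
    for z in(ZG,.1):
      s=ctrl.solve_ik(np.array([p[0],p[1],z]),down(hh+np.pi/2+yaw)); print(round(yaw),None if s is None else np.round(s,2))
E
```

```text
-94.7548944863496
bar [0.5852 0.1736 0.016 ] bar top corner rear [array([0.565 , 0.1784, 0.052 ]), array([0.6074, 0.1756, 0.052 ])]
0 [-0.34  0.7   0.03  1.77 -0.03  0.67 -1.96]
0 [-0.34  0.57  0.02  1.68 -0.01  0.89 -1.97]
0 [ 0.04  0.56 -0.14  2.17  0.18  0.42 -1.02]
0 [ 0.08  0.38 -0.18  2.06  0.1   0.71 -0.95]
0 [ 0.62  0.59 -0.27  2.11  0.32  0.48  0.23]
0 [ 0.67  0.42 -0.33  2.01  0.19  0.75  0.35]
0 [ 0.46  0.72 -0.27  1.75  0.27  0.7   0.17]
0 [ 0.5   0.59 -0.31  1.66  0.22  0.92  0.22]
3 [ 0.02  0.76 -0.59  1.77  0.57  0.79  0.64]
3 [ 0.08  0.65 -0.68  1.67  0.47  0.99  0.72]
3 [ 0.43  0.65 -0.73  2.16  0.78  0.61  1.49]
3 [ 0.57  0.49 -0.9   2.06  0.52  0.84  1.72]
3 [ 0.25  0.6   0.28  2.12 -0.35  0.47 -2.22]
3 [ 0.18  0.43  0.36  2.01 -0.22  0.74 -2.35]
3 [ 0.1   0.74  0.35  1.76 -0.36  0.71 -2.39]
3 [ 0.07  0.61  0.38  1.67 -0.27  0.92 -2.46]
```

The bar estimate agrees both ways (holes vs. bar-top edge, within 3 mm), and the yaw-0 route is smooth with all joints in range. Now grip the bar and slide the pallet to the guide.

```bash
python3 - <<'E'
from plan import *
d=np.load("pal.npz"); bar,h=d["bar"],float(d["h"]); b=np.array([bar[0],bar[1],0])
ctrl.move_ptp(b+[0,0,.08],q(h))
hit=ctrl.move_linear(b+[0,0,ZG],rate=.12,contact_N=12); s=ctrl.get_state(); print(hit,s["tcp_pos"],s["ft_force"])
if not hit:
    ctrl.clamp(70); s=ctrl.get_state(); print(s["gripper_width"],s["finger_force"],s["ft_force"])
    if .009<s["gripper_width"]<.016:
        for p,hh in[(np.array([.46,0,ZG]),np.radians(-45)),(M-.208*gx+[0,0,ZG],g)]:
            print(ctrl.move_linear(p,q(hh),rate=.12,contact_N=30)); s=ctrl.get_state(); print(s["gripper_width"],s["tcp_pos"],s["ft_force"],s["time_s"])
        ctrl.wait(.2)
        a=cam("wrist","pics/w7")["image"];S=cam("scene","pics/s7")["image"][120:230,150:310]
        cv2.imwrite("pics/x7.png",np.vstack([cv2.resize(a,(400,300)),cv2.resize(S,(400,275),interpolation=cv2.INTER_CUBIC)]))
print(ctrl.get_state()["time_s"])
E
```

```text
False [ 0.5858  0.1737 -0.0044] [ 0.327  -0.0805  0.3446]
0.010938935727827372 69.22297596931458 [-0.8881  0.2101  3.7142]
False
0.010594027873393806 [ 0.4604  0.0001 -0.0048] [1.6309 1.3781 7.2435] 17.9917
False
0.010832580266658067 [ 0.4266 -0.224  -0.0047] [2.033  5.8012 9.1423] 20.0417
20.3417
```

View pics/x7.png

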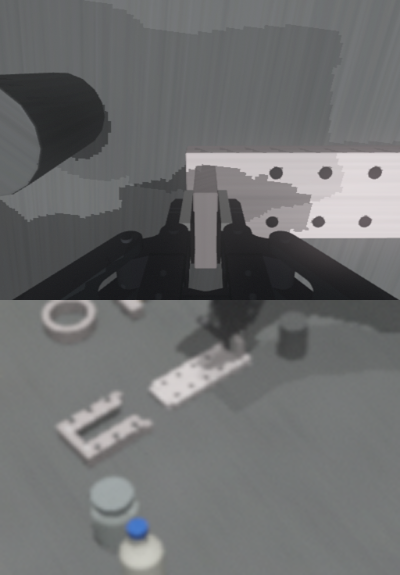

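The pallet is gripped flat in front of the guide mouth: hole pairs at (276,173)/(272,221) and (325,172)/(318,221), offcut clear. I'll check its lateral offset and heading against the guide axis, correct them, then insert under contact watch.

```bash
python3 - <<'E'
from plan import *
c=load("pics/w7"); n=np.array([-gx[1],gx[0],0])
m=[(onplane(c,np.array(a)*1.28,.016)+onplane(c,np.array(b)*1.28,.016))/2 for a,b in[((276,173),(272,221)),((325,172.5),(318,221)),((375,172),(365,221.5))]]
m=np.array(m); off=(m-M)@n; d=m[2]-m[0]; dh=np.arctan2(d[1],d[0])-g
print("lateral",off,"along",(m-M)@gx,"heading err deg",np.degrees(dh))
lat=0 if abs(off.mean())<.0012 else -off.mean()
if abs(lat)<.006:
    k=lat*n+[0,0,ZG+.0015]
    print(lat)
    print(ctrl.move_linear(M-.135*gx+k,q(g),rate=.08,contact_N=15)); s=ctrl.get_state(); print(s["tcp_pos"],s["ft_force"])
    hit=ctrl.move_linear(M-.045*gx+k,q(g),rate=.05,contact_N=18); s=ctrl.get_state()
    print(hit,s["tcp_pos"],s["ft_force"],s["gripper_width"],"bar along",(s["tcp_pos"]-M)@gx,"(home -.053)",s["time_s"])
E
```

```text
lateral [-0.0005 -0.0004 -0.0004] along [-0.163  -0.1331 -0.1024] heading err deg 0.17611098264250769
0
True
[ 0.4264 -0.2239 -0.0047] [-0.8108  0.3174  6.2499]
True [ 0.4262 -0.224  -0.0047] [-2.4547  0.4796  6.1444] 0.010938715338402311 bar along -0.20773041881398976 (home -.053) 21.1417
```

```bash
python3 - <<'E'
from plan import *
for a,r in((-.15,.06),(-.045,.04)):
    hit=ctrl.move_linear(M+a*gx+[0,0,ZG+.0005],q(g),rate=r,contact_N=30); s=ctrl.get_state()
    print(hit,s["tcp_pos"],s["ft_force"],s["gripper_width"],"bar along",(s["tcp_pos"]-M)@gx,s["time_s"])
    if hit: break
E
```

```text
False [ 0.4804 -0.2192 -0.0047] [-6.5854 -0.7643 11.7086] 0.010905449709202718 bar along -0.15332755756689234 22.2417
True [ 0.5761 -0.2081 -0.0045] [-3.0697  0.6159  6.6674] 0.01127256612624886 bar along -0.057017414301744 24.6
```

```bash
python3 - <<'E'
from plan import *
hit=ctrl.move_linear(M-.045*gx+[0,0,ZG+.0005],q(g),rate=.03,contact_N=35); s=ctrl.get_state()
print(hit,s["tcp_pos"],s["ft_force"],s["gripper_width"],"bar along",(s["tcp_pos"]-M)@gx,s["time_s"])
ctrl.wait(.3); print(ctrl.get_state()["ft_force"])
ctrl.gripper_open(); p=ctrl.get_state()["tcp_pos"]
ctrl.move_linear(p+[0,0,.13],rate=.2)
ctrl.move_ptp(np.array([.66,-.22,.2]),down(np.pi/2)); ctrl.wait(.15)
a=cam("wrist","pics/w8")["image"]; print(ctrl.get_state()["time_s"])
cv2.imwrite("pics/w8v.png",cv2.resize(a[:240,120:440],(800,600),interpolation=cv2.INTER_CUBIC))
E
```

```text
True [ 0.576  -0.2082 -0.0045] [-3.484  -0.0921  6.2048] 0.01149632424212593 bar along -0.05714012018945513 24.9083
[-4.1023  0.7076  7.2392]
27.4417
```

View pics/w8v.png

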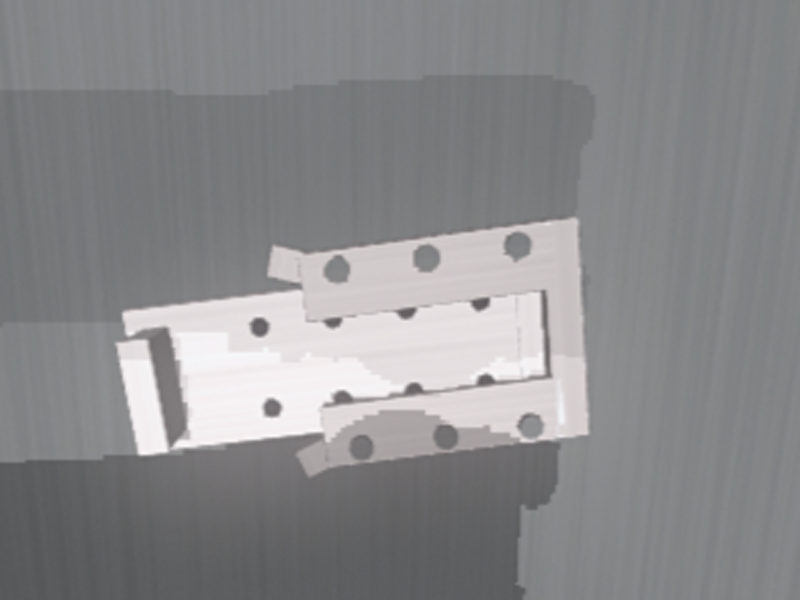

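The pallet sits in the guide: nose edge at (543,335) against the stop's dark face (547,335), bar at (150,390), released. Numerical check of the gap:

```bash
python3 - <<'E'
from plan import *
c=load("pics/w8"); n=np.array([-gx[1],gx[0],0])
f=lambda u,z:(lambda w:((w-M)@gx,(w-M)@n))(onplane(c,(120+u[0]/2.5,u[1]/2.5),z))
P=lambda *a:print(a[0],np.round(a[1],4))
P("stop top edge (105)",f((550,335),.025)); P("nose edge @16",f((543,335),.016)); P("stop corners",[f((547,290),.025),f((553,378),.025)])
for k in((260,327),(272,408)): P("hole pair4 (-9)",f(k,.016))
P("strip start (10)",[f((304,308),.025),f((323,405),.025)])
P("slab sides tail",[f((124,313),.016),f((305,290),.016),f((140,452),.016),f((320,434),.016)])
s=ctrl.get_state();print(s["gripper_width"],s["time_s"])
E
```

```text
stop top edge (105) [ 0.104  -0.0022]
nose edge @16 [ 0.103  -0.0033]
stop corners [[ 0.1038  0.0156]
 [ 0.1043 -0.0197]]
hole pair4 (-9) [-0.0119  0.0138]
hole pair4 (-9) [-0.0121 -0.0202]
strip start (10) [[ 0.0078  0.0202]
 [ 0.0101 -0.0196]]
slab sides tail [[-0.0661  0.0261]
 [ 0.0085  0.0263]
 [-0.0711 -0.0325]
 [ 0.0065 -0.0338]]
0.08560131703157303 27.4417
```

It's inserted, but the estimates leave a gap of 1–3 mm, which is too close to the 4 mm tolerance. I'll nudge it home with shut fingers against the tail end, low down, where there's no down-press.

```bash
python3 - <<'E'
from plan import *
n=np.array([-gx[1],gx[0],0]); k=-.001*n
ctrl.move_ptp(M-.13*gx+k+[0,0,.06],q(g)); ctrl.clamp(20)
print(ctrl.move_linear(M-.13*gx+k+[0,0,-.02],rate=.1,contact_N=10)); f0=ctrl.get_state()["ft_force"]
hit=ctrl.move_linear(M-.055*gx+k+[0,0,-.02],rate=.03,contact_N=15); s=ctrl.get_state()
print(hit,(s["tcp_pos"]-M)@gx,s["ft_force"]-f0,s["time_s"])
x1=(s["tcp_pos"]-M)@gx
hit=ctrl.move_linear(M-.055*gx+k+[0,0,-.02],rate=.03,contact_N=25); s=ctrl.get_state()
print(hit,(s["tcp_pos"]-M)@gx,s["ft_force"]-f0,s["time_s"])
E
```

```text
False
True -0.0854308613318529 [-4.3353 -1.3026  8.8547] 31.525
True -0.08620076628481789 [-5.8112  0.5768 11.017 ] 31.95
```

```bash
python3 - <<'E'
from plan import *
n=np.array([-gx[1],gx[0],0]); k=-.001*n
ctrl.move_linear(M-.095*gx+k+[0,0,-.016],rate=.06); ctrl.wait(.2); f0=ctrl.get_state()["ft_force"]; print(f0)
hit=ctrl.move_linear(M-.070*gx+k+[0,0,-.016],rate=.03,contact_N=45); s=ctrl.get_state()
print(hit,(s["tcp_pos"]-M)@gx,s["ft_force"]-f0,s["time_s"])
ctrl.move_linear(M-.13*gx+k+[0,0,-.016],rate=.1)
ctrl.move_linear(M-.13*gx+k+[0,0,.1],rate=.2); ctrl.gripper_open()
ctrl.move_ptp(np.array([.735,-.22,.2]),down(np.pi/2)); ctrl.wait(.15)
a=cam("wrist","pics/w9")["image"]; print(ctrl.get_state()["time_s"])
cv2.imwrite("pics/w9v.png",cv2.resize(a[:240,40:360],(800,600),interpolation=cv2.INTER_CUBIC))
E
```

```text
[ 0.2718 -0.365   0.3318]
False -0.07996588909238249 [-29.0395   0.421   24.0742] 33.45
36.9083
```

View pics/w9v.png

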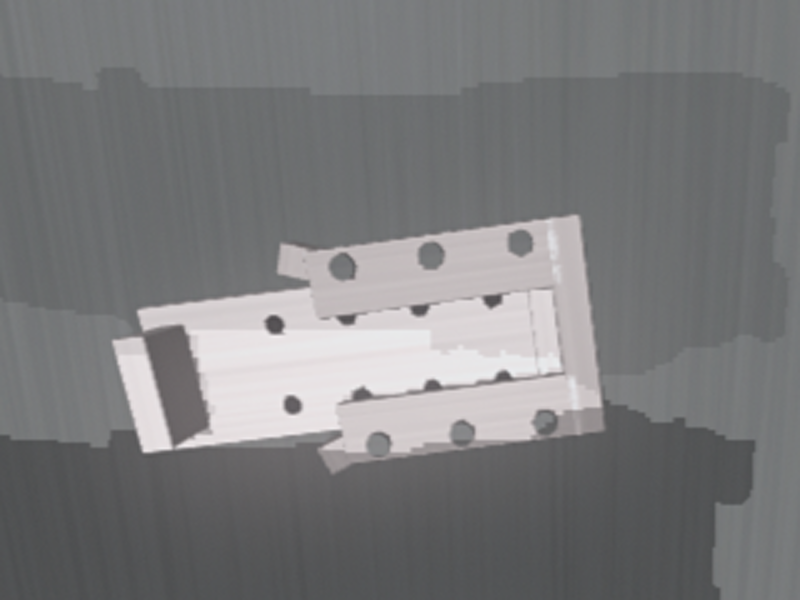

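From nearly above the stop there is no gap: the nose step line at (530,320) runs on to the stop edge at (553,320). Checking the numbers:

```bash
python3 - <<'E'
from plan import *
c=load("pics/w9"); n=np.array([-gx[1],gx[0],0])
f=lambda u,z:(lambda w:((w-M)@gx,(w-M)@n))(onplane(c,(40+u[0]/2.5,u[1]/2.5),z))
P=lambda *a:print(a[0],np.round(a[1],4))
P("stop edge",[f((553,290),.025),f((563,373),.025)]); P("step line (95)",[f((529,292),.016),f((538,374),.016)])
for k in((274,324),(291,405)): P("pair4 (-9)",f(k,.016))
P("strip holes",[f(k,.025) for k in((342,267),(431,255),(520,242),(378,444),(462,433),(545,421))])
P("tail corners (-65)",[f((138,311),.016)])
c=load("pics/w8"); f=lambda u,z:(lambda w:((w-M)@gx,(w-M)@n))(onplane(c,(120+u[0]/2.5,u[1]/2.5),z))
P("w8 strip holes",[f(k,.025) for k in((337,269),(427,258),(517,244),(361,447),(446,436),(531,425))])
E
```

```text
stop edge [[ 0.1033  0.0145]
 [ 0.1033 -0.0188]]
step line (95) [[ 0.0934  0.0142]
 [ 0.0927 -0.0196]]
pair4 (-9) [-0.0124  0.0141]
pair4 (-9) [-0.0128 -0.0201]
strip holes [[ 0.0221  0.0334]
 [ 0.0575  0.0336]
 [ 0.0928  0.0343]
 [ 0.0229 -0.0392]
 [ 0.0585 -0.0387]
 [ 0.0935 -0.0378]]
tail corners (-65) [[-0.0665  0.026 ]]
w8 strip holes [[ 0.0227  0.0335]
 [ 0.058   0.0334]
 [ 0.0932  0.0345]
 [ 0.0235 -0.0392]
 [ 0.059  -0.0387]
 [ 0.0943 -0.0382]]
```

The nose (step line + 10 mm = 0.103) coincides with the stop (0.1033), and the firm push moved nothing further, so the pallet is home. It is laterally centred within 1 mm. Handing in.

```bash
python3 -c "
from plant import ctrl
print(ctrl.finish_job())"
```

```text
the job is handed in; nothing more can be done
None
```

I pulled the pallet out of the bay, slid it nose first into the guide until it was home against the end stop, let go, and handed the job in at about 37 s of the 54 s allowed; the hand-in returned no verdict.

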